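# Third hand: press a mould panel to the sprung fence

### The arm

A 7-joint arm with a two-finger parallel gripper is mounted at the origin on the work surface. World frame = base frame: x ahead of the robot, y to its left, z up, the work surface at z = 0. Lengths are in m, angles in rad, forces in N, time in s.
With the tool pointing down it reaches from about 0.4 to 0.85 m from the base axis. Payload 10.4 kg.
Tool frame: the origin (TCP) lies at the very end of the fingers, on their centre line; the grasp point (between the pads) lies 19 mm behind it; z points along the fingers, y is the line along which they close (so a half turn about z gives the same grasp; the last joint's range is limited). The gripper opens to 87 mm and grips with 3 to 60 N. Pads are 19 mm wide; open, the fingers measure 117 mm over their backs; the gripper's body (75 mm by 190 mm) begins 51 mm behind the grasp point.
Start: joints at [-1.354, 0.332, -0.065, 1.46, 0.022, 1.35, -0.088], TCP at [0.148, 0.607, 0.223] pointing down, gripper open.
Joint ranges: [-2.6, 2.6], [-0.5, 2.12], [-1.47, 1.34], [0.16, 2.42], [-1.27, 4.41], [0.06, 2.06], [-2.6, 2.6]. Speed limits (rad/s): [2.22, 2.22, 2.79, 2.79, 3.14, 3.14, 3.14].

### API

Orientations are given as a unit quaternion [x, y, z, w].
In Python, from station import readout, optics, finish_job gives the robot as it stands.
- The arm moves only by the tool jog_arm, never from a script. Its argument "commands" is one flat list of numbers, 5 for each row, row after row: the opening, from 0 (shut) to 1 (fully open), then the shift along the tool's x, y, z in units of 30 mm (1.0 is 30 mm), then the turn about the tool's z in units of 6 degrees (1.0 is 6 degrees). In form: [hand, dx, dy, dz, turn, hand, dx, dy, dz, turn, ...]. A call has 1 to 12 rows; each row shifts and turns the commanded pose from where the row before left it, along the tool's axes as they then stand; what a row does not reach is not made up. A row lasts 1/10 s, in which the tool goes at most 50 mm and 8.59 degrees, less where a joint would pass 70% of its speed; a pose out of reach is approached as far as the arm can. A call is refused whole if a number of a shift passes 1 or a number of a turn 1, either way. A call with a gripper value outside its range is refused whole. The fingers move at their own pace and stop on an object; "grip_force" is the grip in N (left out, the last holds). Time passes only in rows, so rows that do not move let the fingers close. It gives the time, the measured TCP pose, the force, the opening and the grip force at its end, in the units of the state.
- readout.get_state(): the state, without advancing time (a new reading comes with each control period).
- optics.snapshot(name): name is "scene" or "side" or "wrist"; returns a dict with "frame" (400x640x3 uint8, red, green, blue), "fx", "fy", "cx", "cy" (pixels), "R" (3x3) and "t" (3): a world point X has camera coordinates R X + t; the wrist camera has in their place "T_tool_cam" (4x4, takes a point from camera to tool coordinates, whose origin is the TCP and whose axes are the flange's). Camera axes: x right, y down, z forward; pixel columns grow to the right and rows downward; lengths in m; the calibration is good to about 2 mm. The wrist camera is an equidistant fisheye: a pixel r from the principal point sees the ray r / f radians off the axis. A picture is of the moment at which its call begins: read the wrist's pose just before it. There is no depth.
- finish_job(): hands the job in; it is judged then, once.
Trained networks look in a picture, given as the dict that the camera call returned (one of the last four; its "shot" number tells which), for a name from the list of things; names that differ only in an ending like _2 or _b are one class to them, and where a whole thing is asked for, a point or a joint stands for the part that bears it (a point fixed in the world has none). Each returns a list of dicts, best first, with "conf" (0 to 1); they miss things now and then, are a little off and sometimes report something else, mostly with a low value. They report only what shows in the picture. A call takes as long as a camera call. They do not tell look-alikes from the thing itself.
- optics.find_in(name, picture): "xyz" ([x, y, z] in m, in world coordinates, good to about 4 mm: the middle of the surface that is visible of it).
The state is a dict: "t": time; "joint_pos": joint angles; "joint_velocities": joint speeds; "tau": joint torques, N m; "ee_pos": TCP position; "eef_rot": TCP orientation; "force": force on the tool from outside, world axes, zero at the start; "wrist_torque": the same for the moment, N m; "grip_width": finger opening in m; "grip_force": force on a finger pad.
Only numpy, scipy, OpenCV 4.12 (cv2) and the standard library are available. Lean on these libraries where they do the work, as an engineer would, in place of code of your own. Each camera call takes 0.05 s, during which the arm holds its last target. There are 200 camera calls.

### The job

Take the plywood mould panel by its blue grip, lift it up and off the two pegs it hangs on, and press its flat front squarely against the dark wooden sprung fence of the jig, its edges lined up with the fence's edges, until the jig's black pointer stands in the green zone (about 10 N), never in the red. Keep holding it there with a steady push so that a colleague can screw it on: the program finishes while still gripping and pressing, with only the panel touching the jig. Leave the jar, mug and screwdriver undisturbed.

Things in the scene. Friction and masses are not known exactly. Their poses are not given: they have to be found in the camera images.
- panel: loose plywood mould panel, 175 to 350 g, hanging upright on the stand; origin at the middle of its face board's underside, z up, +x out of the flat front face. Face board x -6 to 6 mm, 170 wide (y), 90 high (z 0 to 90). Two hanging slots at y -63 and 63, each 20 wide, z 36 to 72. Blue upright grip rib behind it
- panel_grip (a point): where to pinch the panel's blue rib: (-42, 0, 66) mm in the panel's frame, same axes. The rib is 20 mm wide (y -10 to 10), x -66 to -6, z 20 to 90, its top level with the board's top: pinch across y from above
- panel_face (a point): centre of the panel's flat front face: (6, 0, 45) mm in the panel's frame, same axes
- stand: fixed peg stand; origin on the table under the front (-x) face of its white upright frame (190 wide, x 0 to 14 mm): a board up to z 60 and two posts at y -63 and 63 up to z 135. The panel hangs with its front against it, axes parallel to the stand's, underside 50 mm above the table. Foot board x -60 to 90, 14 mm thick
- pegs (a point): point midway between the stand's two steel pegs, (0, 0, 118) mm in its frame. Pegs 8 mm thick, axes at y -63 and 63, run along -x to x -28 and turn up there, tips 14 mm above this point: raise the panel 12 to 26 mm (19 is best), then draw it along the stand's -x by 40 mm or more
- jig: fixed press jig; origin on the table under the fence's front face at rest; +x is the way to push. Aluminium bed 12 mm thick, x -100 to 140, y -105 to 105. Grey spring housing x 65 to 127, top z 102, with a scale on top: white, green for 14 to 26 mm of fence travel, white, red for 30 to 40 mm; a black pointer on the fence moves along it
- fence_face (a point): centre of the front of the dark wooden sprung fence; axes as the jig's: the face looks to -x and yields to +x. Moves with the fence; at rest 75 mm above the table at the jig's x = 0. Plate 15 mm thick, 170 wide, 90 high (same outline as the panel), lower edge 30 mm above the table
- fence (a joint): how far the fence is pushed back, m: 0 at rest, stop at 0.040; spring 500 N/m without preload, so 0.020 is 10 N; pointer in the green at 0.014 to 0.026, in the red from 0.030
- jar: bystander: jar 64 mm across, 85 high, orange lid; origin at the centre of its underside
- mug: bystander: blue mug 76 mm across, 85 high; origin at the centre of its underside
- screwdriver: bystander: screwdriver lying on the table; origin under its middle
Things that resemble listed ones, but are neither listed nor needed, are in the scene too. Of the things shaped like the panel, the plywood one is meant.

How it is judged:
On the way, in this order (a step that is already met when the one before it is completed fails the run):
1. the panel is held by the fingers, off the pegs and clear of the stand (drawn out 35 mm or raised 100 mm) (contact force between the fingers and panel above 1 N and contact force between panel and stand below 0.1 N and height (world z) of panel above 0.025 m and (x of panel in the frame of stand below -0.035 m or z of panel in the frame of stand above 0.15 m)), for 0.2 s.
2. the panel is pressed squarely on the fence, edges lined up, pointer in the green, for one second (value of joint fence between 0.013 and 0.027 m and contact force between panel and jig between 5 and 16 N and y of panel_face in the frame of fence_face between -0.012 and 0.012 m and z of panel_face in the frame of fence_face between -0.012 and 0.012 m and x of panel_face in the frame of fence_face above -0.006 m and angle between the x axis of panel and the x axis of fence_face, either way round below 0.1 rad and angle between the z axis of panel and the z axis of fence_face, either way round below 0.1 rad and contact force between the fingers and panel above 2 N and contact force between each of the fingers, the arm and jig below 0.5 N and contact force between panel and stand below 0.1 N), for 1 s.
At the end, for the whole second after the job is handed in: Gripped panel (over 2 N) pressed flat on the fence (0.1 rad, faces within 6 mm), centres within 12 mm sideways and in height; fence pushed back 13 to 27 mm with 5 to 16 N from the panel, all at rest; robot off the jig, panel off the stand (all of step 2 and velocity of joint fence between -0.01 and 0.01 m/s and linear speed of panel below 0.02 m/s); the arm keeps its last pose, push and grip.
It fails at once if the pointer is pushed into the red (fence pushed back 30 mm or more) (value of joint fence above 0.031 m).
It fails at once if the orange-lidded jar is shoved (30 mm) or knocked over (distance of jar from where it was at the start of the episode above 0.03 m or angle between jar's own z axis and vertical above 0.4 rad).
It fails at once if the blue mug is shoved (30 mm) or knocked over (distance of mug from where it was at the start of the episode above 0.03 m or angle between mug's own z axis and vertical above 0.4 rad).
It fails at once if the screwdriver is shoved (30 mm) or knocked over (distance of screwdriver from where it was at the start of the episode above 0.03 m).
It also fails if it takes over 54 s, if anything falls off the work surface, if the arm or the gripper's body presses on something with over 40 N, if the wrist force passes 120 N, or if a joint passes its speed limit or range.

## Working session

There is one attempt and no reset: what is moved stays moved. The work goes in short steps, Python scripts to look and compute and a tool call to move; the robot and the scene stay as the last step left them, time stands still between calls to the robot, and variables do not carry over. Pictures are saved under pics/ and viewed, at most 10 in all, crops included, and the job is handed in when it is done.

Besides the shell and the picture viewer there is one more tool, called after "Call:" in YAML: its name, and indented under it one key for each argument. jog_arm: Moves the arm, as the interface text tells. Its arguments: {"type":"object","properties":{"commands":{"type":"array"},"grip_force":{"type":"number"}},"required":["commands"]}

```bash
mkdir -p pics; ls; python3 - <<'E'
from station import readout, optics
import cv2,numpy as np
s=readout.get_state();print({k:np.round(v,3).tolist() for k,v in s.items()})
for n in("scene","side"):
    p=optics.snapshot(n);cv2.imwrite(f"pics/{n}0.png",p["frame"][...,::-1])
    print(n,p["fx"],p["cx"],p["cy"],np.round(p["R"],3).tolist(),np.round(p["t"],3).tolist())
    for k in("panel","panel_grip","stand","jig","fence_face","jar","mug","screwdriver"):
        print(k,[(np.round(d["xyz"],3).tolist(),round(d["conf"],2)) for d in optics.find_in(k,p)])
E
```

```text
pics
{'t': 0.0, 'joint_pos': [-1.354, 0.333, -0.065, 1.461, 0.022, 1.35, -0.089], 'joint_velocities': [-0.0, 0.0, -0.0, -0.0, -0.001, -0.001, 0.001], 'tau': [0.0, -62.326, 0.025, -38.989, -0.061, 0.04, 0.0], 'ee_pos': [0.148, 0.607, 0.222], 'eef_rot': [0.12, 0.993, -0.001, -0.0], 'force': [0.125, -0.793, 0.284], 'wrist_torque': [-0.024, -0.023, -0.002], 'grip_force': 0.0, 'grip_width': 0.087}
scene 461.8902361904877 319.25091799856267 207.23695712628742 [[0.883, 0.47, 0.007], [0.356, -0.659, -0.663], [-0.307, 0.587, -0.749]] [-0.471, -0.132, 1.256]
panel [([0.545, -0.271, 0.131], 0.93), ([0.293, -0.189, 0.07], 0.93), ([0.768, -0.31, 0.072], 0.89)]
panel_grip [([0.294, -0.195, 0.073], 0.91), ([0.771, -0.309, 0.07], 0.87), ([0.545, -0.269, 0.132], 0.86)]
stand [([0.578, -0.293, 0.012], 0.73)]
jig [([0.556, 0.224, 0.042], 0.88)]
fence_face [([0.419, 0.006, 0.019], 0.66)]
jar [([0.621, -0.002, 0.061], 0.59)]
mug [([0.778, -0.008, 0.05], 0.83)]
screwdriver [([0.419, 0.008, 0.02], 0.68)]
side 425.675037631435 324.5785511565461 195.23486524800634 [[-0.99, -0.141, 0.016], [-0.11, 0.691, -0.714], [0.089, -0.709, -0.7]] [0.521, 0.121, 1.051]
panel [([0.29, -0.17, 0.075], 0.98), ([0.524, -0.253, 0.117], 0.9), ([0.768, -0.312, 0.07], 0.68)]
panel_grip [([0.287, -0.167, 0.074], 0.73), ([0.769, -0.315, 0.074], 0.73), ([0.527, -0.252, 0.119], 0.6)]
stand [([0.562, -0.209, 0.016], 0.64)]
jig [([0.522, 0.307, 0.013], 0.87)]
fence_face [([0.52, 0.289, 0.096], 0.97)]
jar [([0.61, 0.034, 0.064], 0.66)]
mug [([0.769, 0.025, 0.058], 0.81)]
screwdriver [([0.41, 0.02, 0.022], 0.77)]
```

View pics/scene0.png

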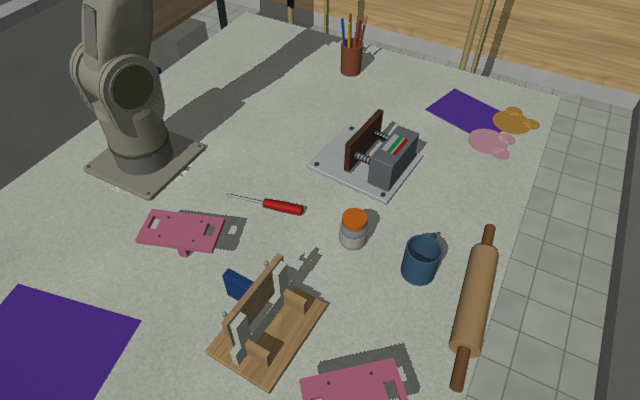

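View pics/side0.png

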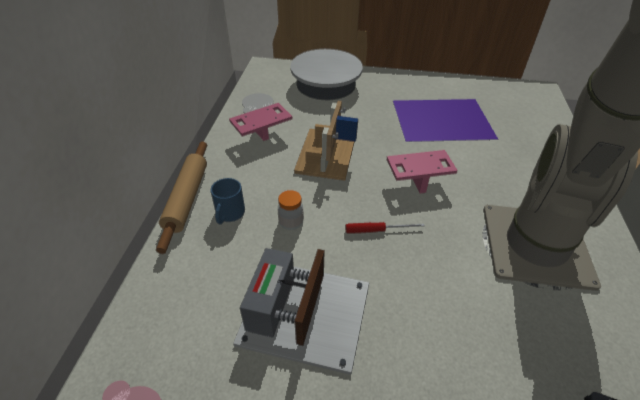

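The scene view shows the plywood panel on the stand (around 265,300), with its blue rib at (238,285). The jig is at (370,160), the two pink panels are decoys, and the jar, mug and screwdriver lie in between. I'll zoom in on the corners next.

```bash
python3 - <<'E'
import cv2,numpy as np
a=cv2.imread("pics/scene0.png");b=cv2.imread("pics/side0.png")
def c(i,x,y):
    o=cv2.resize(i[y:y+150,x:x+200],(400,300),interpolation=cv2.INTER_CUBIC)
    for k in range(0,200,50):
        cv2.putText(o,str(x+k),(2*k,8),0,.3,(0,255,255));o[::6,2*k]=(0,255,255)
    for k in range(0,150,50):
        cv2.putText(o,str(y+k),(0,2*k+8),0,.3,(0,255,255));o[2*k,::6]=(0,255,255)
    return o
cv2.imwrite("pics/m0.png",np.vstack([np.hstack([c(a,180,245),c(a,270,80)]),np.hstack([c(b,250,80),c(b,210,240)])]))
E
```

```text
(no output)
```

View pics/m0.png

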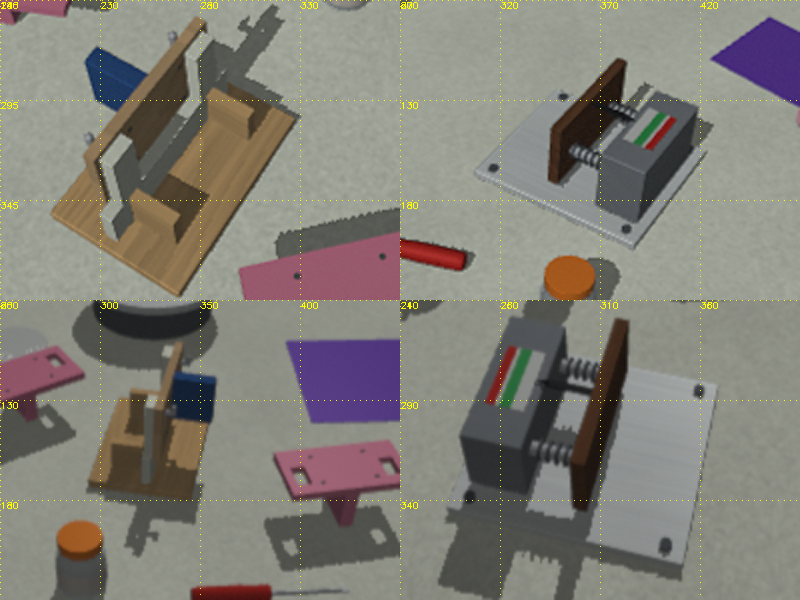

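```bash
cat > h.py <<'E'
import numpy as np
from scipy.optimize import least_squares
def proj(p,X):
    c=X@np.array(p["R"]).T+np.array(p["t"]);return np.c_[p["fx"]*c[:,0]/c[:,2]+p["cx"],p["fy"]*c[:,1]/c[:,2]+p["cy"]]
def place(q,L):
    c,s=np.cos(q[2]),np.sin(q[2]);L=np.asarray(L,float)/1e3
    return np.c_[q[0]+c*L[:,0]-s*L[:,1],q[1]+s*L[:,0]+c*L[:,1],L[:,2]]
def fit(obs,q0):
    f=lambda q:np.concatenate([(proj(p,place(q,[l for l,_ in o]))-[u for _,u in o]).ravel() for p,o in obs])
    r=least_squares(f,q0,loss="soft_l1");print(np.round(r.x,4),np.round(f(r.x).reshape(-1,2),1).tolist());return r.x
E
python3 - <<'E'
from h import *
from station import optics
a=optics.snapshot("scene");b=optics.snapshot("side")
fit([(a,[((-60,-95,14),(206,351.5)),((90,-95,14),(270,390.5)),((90,95,14),(329,303)),((-72,-10,140),(227.5,268.5))]),
     (b,[((90,95,14),(295,172)),((-60,95,14),(348,179.5))])],[.56,-.25,0])
fit([(a,[((-100,-105,12),(307.5,166)),((140,-105,12),(386,201)),((140,105,12),(423.5,154)),((-100,105,12),(348,126)),((0,-85,120),(346,143.5)),((0,85,120),(380,110))]),
     (b,[((-100,-105,12),(368,282)),((-100,105,12),(351.5,370)),((140,105,12),(234,342)),((0,-85,120),(324,251)),((0,85,30),(303.5,345))])],[.52,.29,0])
E
```

```text
[ 0.5414 -0.2583 -0.0711] [[1.8, -11.5], [0.6, -9.2], [-3.8, 0.3], [-5.8, 1.2], [-0.5, -3.6], [-1.9, -3.1]]
[ 0.5113  0.2723 -0.09  ] [[-0.6, -1.4], [1.2, 0.5], [-0.4, -0.0], [-0.5, -2.7], [-1.0, -0.5], [-1.7, -2.3], [0.4, -1.9], [-0.5, 0.7], [-2.0, 0.3], [-0.3, -2.8], [-0.8, -0.4]]
```

```bash
python3 - <<'E'
from h import *
from station import optics
a=optics.snapshot("scene");b=optics.snapshot("side")
for w in (100,105,110,115,120):
  print(w);q=fit([(a,[((-60,-w,14),(206,351.5)),((90,-w,14),(270,390.5)),((90,w,14),(329,303)),((-72,10,140),(227.5,268.5)),((0,-85,140),(225,328)),((-12,85,140),(277,255))]),
     (b,[((90,w,14),(295,172)),((-60,w,14),(348,179.5))])],[.56,-.25,0])
  print(place(q,[(-48,0,116)]))
E
```

```text
100
[ 0.5473 -0.2696 -0.0337] [[-0.3, -1.2], [1.1, -0.4], [-3.3, 1.9], [-0.8, 0.2], [1.2, -0.3], [-0.8, -1.5], [-1.2, -4.4], [-2.4, -5.2]]
[[ 0.49929362 -0.26797168  0.116     ]]
105
[ 0.5474 -0.2679 -0.0338] [[-1.4, 0.2], [0.2, 1.3], [-1.7, -0.6], [-0.2, -0.4], [1.9, -1.1], [-0.2, -2.1], [-1.8, -2.9], [-2.8, -3.6]]
[[ 0.49947202 -0.26626418  0.116     ]]
110
[ 0.5471 -0.2662 -0.0249] [[-2.4, 2.0], [-0.3, 2.7], [-0.5, -3.7], [-0.1, -0.9], [2.7, -1.8], [-0.3, -2.9], [-1.9, -1.1], [-2.6, -2.1]]
[[ 0.49915899 -0.2650093   0.116     ]]
115
[ 0.5474 -0.2664 -0.0135] [[-3.7, 5.0], [-0.9, 5.2], [0.5, -6.0], [-0.3, -0.5], [3.2, -1.4], [-0.7, -3.0], [-2.0, 0.3], [-2.5, -1.1]]
[[ 0.49941285 -0.26573192  0.116     ]]
120
[ 0.5477 -0.2666 -0.0037] [[-5.0, 8.0], [-1.5, 7.8], [1.3, -8.3], [-0.5, -0.1], [3.7, -1.0], [-1.0, -2.9], [-2.1, 1.6], [-2.3, -0.1]]
[[ 0.49968086 -0.26645922  0.116     ]]
```

Call:
jog_arm:
  commands: [1, 0, 0, -1, -1, 1, 0, 0, -1, -1, 1, -1, -1, 0, 0, 1, -1, -1, 0, 0, 1, -1, -1, 0, 0, 1, -1, -1, 0, 0, 1, -1, -1, 0, 0, 1, -1, -1, 0, 0, 1, -1, -1, 0, 0, 1, -1, -1, 0, 0, 1, -1, -1, 0, 0, 1, -1, -1, 0, 0]

```text
t: 2.3
ee_pos: [0.4402, 0.2967, 0.2829]
eef_rot: [0.015, 1.0, 0.0, 0.0]
force: [0.7, -0.6, -0.2]
grip_width: 0.087
grip_force: 0.0
```

Call:
jog_arm:
  commands: [1, 0, -1, 0, 0, 1, 0, -1, 0, 0, 1, 0, -1, 0, 0, 1, 0, -1, 0, 0, 1, 0, -1, 0, 0, 1, 0, -1, 0, 0, 1, 0, -1, 0, 0, 1, 0, -1, 0, 0, 1, 0, -1, 0, 0, 1, 0, -1, 0, 0, 1, 0, -1, 0, 0, 1, 0, -1, 0, 0]

```text
t: 3.5
ee_pos: [0.4281, -0.0629, 0.2827]
eef_rot: [0.015, 1.0, 0.0, 0.0]
force: [1.1, -0.6, -0.6]
grip_width: 0.0873
grip_force: 0.0
```

Call:
jog_arm:
  commands: [1, -1, -1, 0, 0, 1, -1, -1, 0, 0, 1, 0, -1, 0, 0, 1, 0, -1, 0, 0, 1, 0, -1, 0, 0, 1, 0, -1, 0, 0, 1, 0, -0.5, 0, 0, 1, 0, 0, 0, 0]

```text
t: 4.3
ee_pos: [0.4815, -0.2608, 0.2826]
eef_rot: [0.017, 1.0, -0.001, -0.0]
force: [-0.4, -0.1, -0.4]
grip_width: 0.0867
grip_force: 0.0
```

```bash
python3 - <<'E'
from station import readout, optics
import cv2,numpy as np
s=readout.get_state();p=optics.snapshot("wrist");cv2.imwrite("pics/w1.png",p["frame"][...,::-1])
print(s["ee_pos"],s["eef_rot"],p["fx"],p["cx"],p["cy"],np.round(p["T_tool_cam"],4).tolist(),p.keys())
for k in("panel","panel_grip","stand"):
    print(k,[(np.round(d["xyz"],3).tolist(),round(d["conf"],2)) for d in optics.find_in(k,p)])
E
```

```text
[ 0.48148894 -0.26076021  0.2825769 ] [ 1.71003766e-02  9.99853634e-01 -5.21862139e-04 -1.20834592e-04] 309.70691628693146 313.14973688265553 201.4595777261416 [[-0.0006, -0.9564, -0.292, 0.0807], [1.0, -0.0008, 0.0007, -0.0004], [-0.0009, -0.292, 0.9564, -0.1629], [0.0, 0.0, 0.0, 1.0]] dict_keys(['frame', 'fx', 'fy', 'cx', 'cy', 'T_tool_cam', 'shot'])
panel [([0.534, -0.258, 0.135], 0.97), ([0.719, -0.35, 0.073], 0.9)]
panel_grip [([0.534, -0.262, 0.132], 0.94), ([0.312, -0.179, 0.069], 0.84), ([0.722, -0.345, 0.072], 0.63)]
stand [([0.528, -0.272, 0.013], 0.95)]
```

View pics/w1.png

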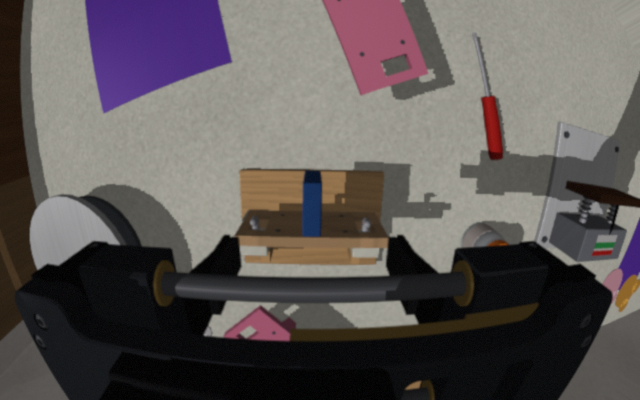

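The wrist view shows the blue rib running straight up the image, its top from (312,173) to (312,236). The panel's top edge is at row 237, columns 236 to 388, with the pegs at (255,225) and (369,226).

```bash
cat >> h.py <<'E'
from scipy.spatial.transform import Rotation as Ro
def wray(p,pos,rot,uv,z):
    out=[];T=np.array(p["T_tool_cam"]);R=Ro.from_quat(rot).as_matrix()
    for u,v in uv:
        d=np.array([u-p["cx"],v-p["cy"]]);r=np.hypot(*d);th=r/p["fx"]
        ray=np.r_[np.sin(th)*d/max(r,1e-9),np.cos(th)]
        o=R@T[:3,3]+pos;k=R@T[:3,:3]@ray;out.append(o+k*(z-o[2])/k[2])
    return np.array(out)
E
python3 - <<'E'
from h import *
from station import readout, optics
import cv2
s=readout.get_state();p=optics.snapshot("wrist")
print(np.round(wray(p,s["ee_pos"],s["eef_rot"],[(304,173),(321,173),(302.5,236),(322,236),(236,238),(388,238)],.14),4).tolist())
c=cv2.resize(p["frame"][150:280,220:410,::-1],None,fx=4,fy=4,interpolation=cv2.INTER_CUBIC)
for k in range(0,190,20): cv2.putText(c,str(220+k),(4*k,10),0,.35,(0,0,255));c[::8,4*k]=(0,0,255)
for k in range(0,130,20): cv2.putText(c,str(150+k),(0,4*k+10),0,.35,(0,0,255));c[4*k,::8]=(0,0,255)
cv2.imwrite("pics/w1c.png",c)
E
```

```text
[[0.465, -0.2659, 0.14], [0.4655, -0.2488, 0.14], [0.5336, -0.2701, 0.14], [0.5342, -0.2492, 0.14], [0.5346, -0.3434, 0.14], [0.5395, -0.1767, 0.14]]
```

View pics/w1c.png

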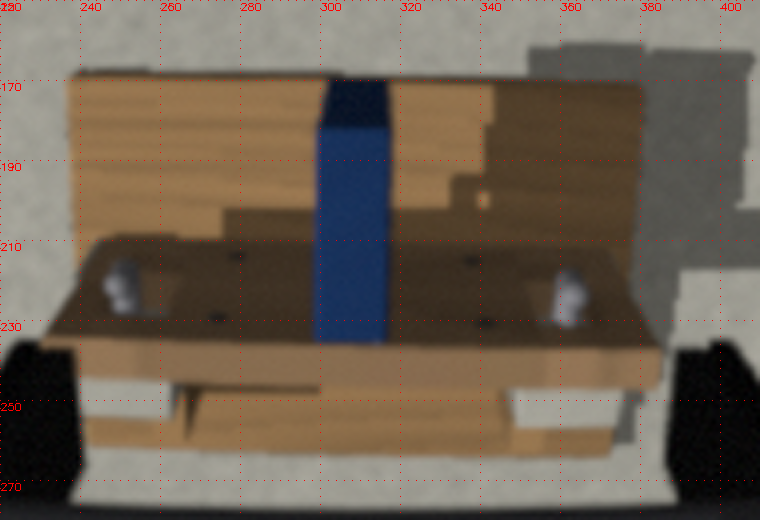

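```bash
python3 - <<'E'
from h import *
from station import readout, optics
s=readout.get_state();p=optics.snapshot("wrist")
w=wray(p,s["ee_pos"],s["eef_rot"],[(299.5,181.8),(317,181.5),(298.5,235),(316.5,235.5),(230.8,234),(385,237)],.14)
print(np.round(w,4).tolist())
yaw=-np.arctan2(w[5,0]-w[4,0],w[5,1]-w[4,1]);print("yaw",yaw,np.linalg.norm(w[5]-w[4]),"rib yaw",np.arctan2(w[3,1]-w[1,1],w[3,0]-w[1,0]))
m=(w[4]+w[5])/2;c,q=np.cos(yaw),np.sin(yaw)
print("boardmid",m,"grip",m+np.array([-36*c,-36*q,0])/1e3, "ribmid",w[:4].mean(0))
R=Ro.from_quat(s["eef_rot"]).as_matrix();print(s["ee_pos"],"tool y heading",np.arctan2(R[1,1],R[0,1]))
E
```

```text
[[0.474, -0.2708, 0.14], [0.4742, -0.253, 0.14], [0.5323, -0.2743, 0.14], [0.5335, -0.2551, 0.14], [0.5299, -0.3488, 0.14], [0.5382, -0.1801, 0.14]]
yaw -0.04962256259862786 0.16890161087735445 rib yaw -0.03428876682158098
boardmid [ 0.53403988 -0.26448943  0.14      ] grip [ 0.4980842  -0.26270375  0.14      ] ribmid [ 0.5035211  -0.26331067  0.14      ]
[ 0.48271027 -0.25711204  0.28252643] tool y heading 1.5422975623265918
```

Call:
jog_arm:
  commands: [1, -0.5, -0.15, 0, 0.15, 1, 0, 0, 1, 0, 1, 0, 0, 1, 0, 1, 0, 0, 1, 0, 1, 0, 0, 0, 0, 1, 0, 0, 0, 0]

```text
t: 5.2
ee_pos: [0.4974, -0.263, 0.1933]
eef_rot: [0.023, 1.0, 0.0, -0.0]
force: [-0.6, -1.1, 0.4]
grip_width: 0.0868
grip_force: 0.0
```

```bash
python3 - <<'E'
from h import *
from station import readout, optics
import cv2
for i in range(3):
    s=readout.get_state();R=Ro.from_quat(s["eef_rot"]).as_matrix();print(np.round(s["ee_pos"],4),"tool y heading",np.arctan2(R[1,1],R[0,1]))
    p=optics.snapshot("wrist")
f=p["frame"][...,::-1]
h=cv2.cvtColor(np.ascontiguousarray(f),cv2.COLOR_BGR2HSV)
m=cv2.inRange(h,(100,150,50),(125,255,255))
n,l,st,ce=cv2.connectedComponentsWithStats(m);print(st[1:][st[1:,4]>150].tolist())
cv2.imwrite("pics/w2.png",f)
E
```

```text
[ 0.4974 -0.263   0.1933] tool y heading 1.5253188333506433
[ 0.4979 -0.2633  0.1941] tool y heading 1.525263077482617
[ 0.498  -0.2635  0.1943] tool y heading 1.5251248753421847
[[302, 188, 25, 73, 1667]]
```

View pics/w2.png

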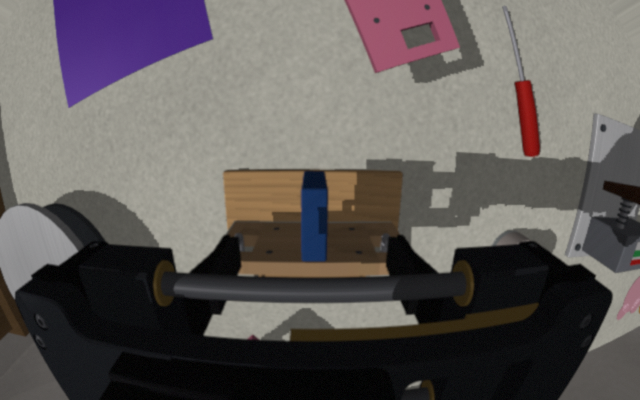

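The rib is centred between the fingers (columns 302–327, centre about 314) and runs parallel to the tool. I'll descend and grip.

Call:
jog_arm:
  commands: [1, 0, 0, 1, 0, 1, 0, 0, 1, 0, 1, 0, 0, 0.8, 0, 1, 0, 0, 0.4, 0, 1, 0, 0, 0, 0, 0.1, 0, 0, 0, 0, 0.1, 0, 0, 0, 0, 0.1, 0, 0, 0, 0, 0.1, 0, 0, 0, 0, 0.1, 0, 0, 0, 0, 0.1, 0, 0, 0, 0, 0.1, 0, 0, 0, 0]
  grip_force: 55

```text
t: 6.55
ee_pos: [0.4972, -0.2633, 0.0965]
eef_rot: [0.023, 1.0, 0.0, 0.0]
force: [-1.8, 0.1, -0.3]
grip_width: 0.0389
grip_force: 0.0
```

Call:
jog_arm:
  commands: [0, 0, 0, 0, 0, 0, 0, 0, 0, 0, 0, 0, 0, 0, 0, 0, 0, 0, 0, 0, 0, 0, 0, 0, 0, 0, 0, 0, 0, 0, 0, 0, 0, 0, 0]

```text
t: 7.25
ee_pos: [0.4971, -0.2633, 0.0965]
eef_rot: [0.023, 1.0, 0.0, -0.0]
force: [-0.4, -0.4, 0.8]
grip_width: 0.0199
grip_force: 55.0
```

Gripped at 19.9 mm, which matches the rib. I'll raise it 19 mm slowly.

Call:
jog_arm:
  commands: [0, 0, 0, -0.15, 0, 0, 0, 0, -0.15, 0, 0, 0, 0, -0.15, 0, 0, 0, 0, -0.1, 0, 0, 0, 0, -0.1, 0, 0, 0, 0, 0, 0, 0, 0, 0, 0, 0]

```text
t: 7.95
ee_pos: [0.4971, -0.2634, 0.116]
eef_rot: [0.023, 1.0, 0.0, -0.0]
force: [0.1, 0.6, -2.8]
grip_width: 0.0199
grip_force: 55.0
```

Call:
jog_arm:
  commands: [0, 0.2, 0, 0, 0, 0, 0.3, 0, 0, 0, 0, 0.3, 0, 0, 0, 0, 0.3, 0, 0, 0, 0, 0.3, 0, 0, 0, 0, 0.3, 0, 0, 0, 0, 0.3, 0, 0, 0, 0, 0, 0, 0, 0, 0, 0, 0, 0, 0, 0, 0, 0, 0, 0]

```text
t: 8.95
ee_pos: [0.4377, -0.2605, 0.1161]
eef_rot: [0.023, 1.0, -0.0, 0.0]
force: [0.4, 0.8, -1.6]
grip_width: 0.0197
grip_force: 55.0
```

```bash
python3 - <<'E'
from h import *
from station import readout, optics
import cv2
s=readout.get_state();print(s["ee_pos"],s["force"],s["wrist_torque"])
a=optics.snapshot("wrist")["frame"][120:300,180:440,::-1];b=optics.snapshot("side")["frame"][60:240,260:520,::-1]
cv2.imwrite("pics/w3.png",cv2.resize(np.hstack([a,b]),None,fx=1.5,fy=1.5))
E
```

```text
[ 0.43770749 -0.260461    0.11611244] [ 0.37150651  0.82680769 -1.61857724] [-0.00566209  0.12190664 -0.02051914]
```

View pics/w3.png

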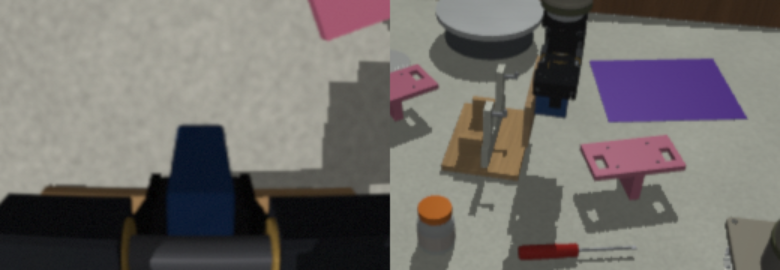

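The panel is free of the stand and hangs level behind it in the side view. I'll lift it and carry it to the jig.

Call:
jog_arm:
  commands: [0, 0, 0, -0.5, 0, 0, 0, 0, -0.8, 0, 0, 0, 0, -0.9, 0, 0, 0, 0, -0.5, 0.45, 0, 0.1, 0.5, 0, 0, 0, 0.12, 0.9, 0, 0, 0, 0.12, 0.9, 0, 0, 0, 0.12, 0.9, 0, 0, 0, 0.12, 0.9, 0, 0, 0, 0.12, 0.9, 0, 0, 0, 0.12, 0.9, 0, 0, 0, 0.12, 0.9, 0, 0]

```text
t: 10.25
ee_pos: [0.4281, -0.0538, 0.1971]
eef_rot: [0.047, 0.999, 0.0, 0.0]
force: [0.7, 0.8, -2.5]
grip_width: 0.0197
grip_force: 55.0
```

Call:
jog_arm:
  commands: [0, 0.12, 0.9, 0, 0, 0, 0.12, 0.9, 0, 0, 0, 0.12, 0.9, 0, 0, 0, 0.12, 0.9, 0, 0, 0, 0.12, 0.9, 0, 0, 0, 0.12, 0.9, 0, 0, 0, 0.12, 0.9, 0, 0, 0, 0.12, 0.9, 0, 0, 0, 0.12, 0.9, 0, 0, 0, 0.12, 0.9, 0, 0, 0, 0.1, 0.6, 0, 0, 0, 0, 0, 0, 0]

```text
t: 11.45
ee_pos: [0.4155, 0.238, 0.1967]
eef_rot: [0.045, 0.999, -0.0, -0.0]
force: [0.4, -0.5, -2.7]
grip_width: 0.0197
grip_force: 55.0
```

Call:
jog_arm:
  commands: [0, 0, 0.75, 0, 0, 0, 0, 0.7, 0, 0, 0, 0, 0, 0.6, 0, 0, 0, 0, 1, 0, 0, 0, 0, 1, 0, 0, 0, 0, 0.8, 0, 0, 0, 0, 0.4, 0, 0, 0, 0, 0.2, 0, 0, 0, 0, 0, 0, 0, 0, 0, 0, 0]

```text
t: 12.45
ee_pos: [0.4209, 0.2792, 0.0781]
eef_rot: [0.047, 0.999, 0.001, 0.001]
force: [-0.4, -0.2, -3.1]
grip_width: 0.0196
grip_force: 55.0
```

```bash
python3 - <<'E'
from h import *
from station import readout, optics
import cv2
s=readout.get_state();R=Ro.from_quat(s["eef_rot"]).as_matrix();print(s["ee_pos"],s["force"],np.arctan2(R[1,1],R[0,1])-np.pi/2)
a=optics.snapshot("scene")["frame"][70:220,270:470,::-1];b=optics.snapshot("side")["frame"][230:380,220:420,::-1]
def g(o,x,y):
    o=cv2.resize(o,None,fx=2,fy=4 if 0 else 2,interpolation=cv2.INTER_CUBIC);return o
def c(o,x,y):
    o=cv2.resize(o,None,fx=4,fy=4,interpolation=cv2.INTER_CUBIC)[:, :]
    for k in range(0,o.shape[1]//4,20): cv2.putText(o,str(x+k),(4*k,8),0,.3,(0,255,255));o[::8,4*k]=(0,255,255)
    for k in range(0,o.shape[0]//4,20): cv2.putText(o,str(y+k),(0,4*k+8),0,.3,(0,255,255));o[4*k,::8]=(0,255,255)
    return o
x=c(a[10:,20:120],290,80);y=c(b[:140,30:130],250,230)
cv2.imwrite("pics/j1.png",np.hstack([x,y]))
E
```

```text
[0.42085568 0.27916935 0.07811295] [-0.39636847 -0.18976518 -3.10911317] -0.09342292236298144
```

View pics/j1.png

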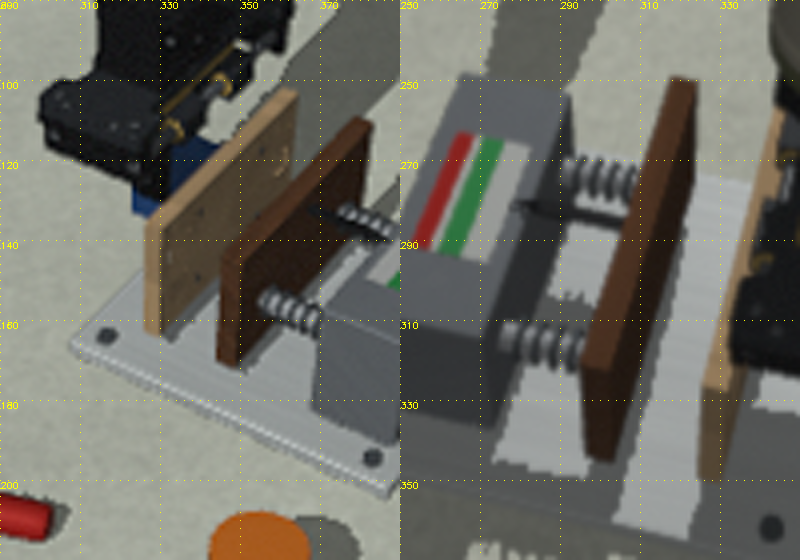

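```bash
cat >> h.py <<'E'
def fit4(obs,q0):
    f=lambda q:np.concatenate([(proj(p,place(q[:3],[l for l,_ in o])+[0,0,q[3]])-[u for _,u in o]).ravel() for p,o in obs])
    r=least_squares(f,q0,loss="soft_l1");print(np.round(r.x,4),np.round(f(r.x).reshape(-1,2),1).tolist());return r.x
E
python3 - <<'E'
from h import *
from station import optics
a=optics.snapshot("scene");b=optics.snapshot("side")
# origin: middle of front face's lower edge
F=fit4([(a,[((0,-85,90),(345,143.8)),((15,-85,90),(350,145.8)),((0,-85,0),(344.5,170.5)),((15,-85,0),(349.5,172)),((15,85,90),(383,111.3)),((0,85,90),(378,109))]),
 (b,[((0,85,90),(305,323)),((15,85,90),(295,320)),((0,85,0),(303.3,345.5)),((15,85,0),(296.8,344)),((0,-85,90),(324.3,251.3)),((15,-85,90),(317.5,249.3))])],[.51,.27,-.09,.03])
P=fit4([(a,[((-12,-85,90),(326.3,134.5)),((0,-85,90),(330,135.5)),((-12,-85,0),(326.3,163.3)),((0,-85,0),(330,164.3)),((0,85,90),(364.5,103.8)),((-12,85,90),(361,102))]),
 (b,[((-12,85,90),(331.8,327.5)),((0,85,90),(325.5,325.8)),((0,85,0),(325.5,348.8)),((-12,85,0),(330.5,350))])],[.47,.27,-.09,.03])
d=P-F;c,s=np.cos(F[2]),np.sin(F[2]);print("rel x,y,z,yaw",c*d[0]+s*d[1],-s*d[0]+c*d[1],d[3],d[2])
E
```

```text
[ 0.5098  0.2733 -0.0827  0.026 ] [[-0.3, 0.1], [0.0, 0.3], [-1.5, 0.1], [-1.4, 0.8], [-0.4, -0.9], [-0.4, -0.5], [-2.1, -0.1], [-0.2, 1.1], [0.5, 0.8], [-0.5, 0.6], [-0.3, -1.5], [-0.5, -0.8]]
[ 0.4696  0.2747 -0.0789  0.0295] [[0.0, 1.2], [0.5, 1.9], [-0.6, -0.8], [-0.4, -0.1], [-0.6, -1.1], [-1.0, -0.7], [-0.0, -0.4], [-0.3, -0.1], [-1.2, 0.3], [-0.1, 0.5]]
rel x,y,z,yaw -0.0401417140326447 -0.0019451305876152529 0.003469330460802982 0.0037787575291152037
```

The panel and fence are parallel: yaw difference 0.004 rad, 40 mm gap, y −2 mm, z about +3 mm. I'll trim those offsets and advance.

Call:
jog_arm:
  commands: [0, 0, 0.05, 0.08, 0, 0, -0.3, 0, 0, 0, 0, -0.3, 0, 0, 0, 0, -0.3, 0, 0, 0, 0, -0.2, 0, 0, 0, 0, 0, 0, 0, 0, 0, 0, 0, 0, 0]

```text
t: 13.35
ee_pos: [0.4531, 0.2772, 0.0745]
eef_rot: [0.047, 0.999, -0.0, -0.0]
force: [0.1, 0.3, -3.4]
grip_width: 0.02
grip_force: 55.0
```

Call:
jog_arm:
  commands: [0, -0.1, 0, 0, 0, 0, -0.1, 0, 0, 0, 0, -0.1, 0, 0, 0, 0, -0.1, 0, 0, 0, 0, 0, 0, 0, 0, 0, 0, 0, 0, 0, 0, 0, 0, 0, 0]

```text
t: 14.05
ee_pos: [0.4649, 0.2762, 0.0746]
eef_rot: [0.047, 0.999, 0.0, -0.0]
force: [-0.3, 0.9, -3.3]
grip_width: 0.0199
grip_force: 55.0
```

Call:
jog_arm:
  commands: [0, -0.1, 0, 0, 0, 0, -0.1, 0, 0, 0, 0, -0.1, 0, 0, 0, 0, 0, 0, 0, 0, 0, 0, 0, 0, 0, 0, 0, 0, 0, 0]

```text
t: 14.65
ee_pos: [0.4735, 0.2754, 0.0745]
eef_rot: [0.046, 0.999, -0.0, -0.001]
force: [-5.9, -0.1, 0.1]
grip_width: 0.0198
grip_force: 55.0
```

Call:
jog_arm:
  commands: [0, -0.1, 0, 0, 0, 0, -0.1, 0, 0, 0, 0, 0, 0, 0, 0, 0, 0, 0, 0, 0]

```text
t: 15.05
ee_pos: [0.4789, 0.275, 0.0745]
eef_rot: [0.046, 0.999, -0.0, -0.001]
force: [-9.0, 0.3, 3.2]
grip_width: 0.0194
grip_force: 55.0
```

```bash
python3 - <<'E'
from h import *
from station import readout, optics
import cv2
for i in range(3):
    s=readout.get_state();print(np.round(s["ee_pos"],4),np.round(s["force"],2),np.round(s["wrist_torque"],2));a=optics.snapshot("scene")
a=a["frame"][80:220,290:420,::-1];b=optics.snapshot("side")["frame"][230:370,245:345,::-1]
def c(o,x,y,f=3.4):
    o=cv2.resize(o,None,fx=f,fy=f,interpolation=cv2.INTER_CUBIC)
    for k in range(0,130,20):
        j=int(f*k)
        if j<o.shape[1]: cv2.putText(o,str(x+k),(j,8),0,.3,(0,255,255));o[::8,j]=(0,255,255)
        if j<o.shape[0]: cv2.putText(o,str(y+k),(0,j+8),0,.3,(0,255,255));o[j,::8]=(0,255,255)
    return o
cv2.imwrite("pics/j2.png",np.hstack([c(a,290,80),c(b,245,230)]))
E
```

```text
[0.4789 0.275  0.0745] [-9.04  0.26  3.17] [ 0.12  2.21 -0.06]
[0.4789 0.275  0.0745] [-8.36 -1.07  1.96] [ 0.06  2.16 -0.02]
[0.4789 0.275  0.0745] [-8.04 -0.82  2.35] [ 0.04  2.18 -0.  ]
```

View pics/j2.png

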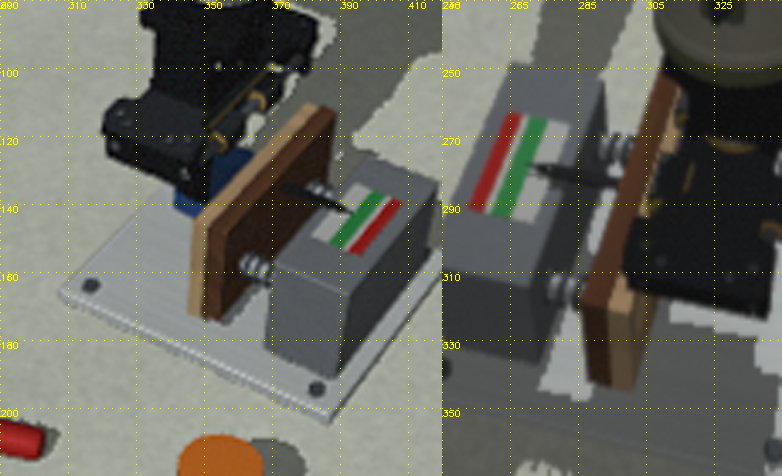

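The panel lies flat on the fence with edges matching in both views. The pointer is at the beginning of the green, around 8.5 N, so I'll push about 3 mm more and hold.

Call:
jog_arm:
  commands: [0, -0.1, 0, 0, 0, 0, 0, 0, 0, 0, 0, 0, 0, 0, 0, 0, 0, 0, 0, 0, 0, 0, 0, 0, 0, 0, 0, 0, 0, 0, 0, 0, 0, 0, 0, 0, 0, 0, 0, 0, 0, 0, 0, 0, 0, 0, 0, 0, 0, 0, 0, 0, 0, 0, 0, 0, 0, 0, 0, 0]

```text
t: 16.45
ee_pos: [0.4815, 0.2747, 0.0744]
eef_rot: [0.046, 0.999, -0.0, -0.002]
force: [-9.2, -0.0, 3.1]
grip_width: 0.0198
grip_force: 55.0
```

```bash
python3 - <<'E'
from h import *
from station import readout, optics
import cv2
for i in range(4):
    s=readout.get_state();print(np.round(s["ee_pos"],4),np.round(s["force"],2),np.round(s["wrist_torque"],2));b=optics.snapshot("side")
a=optics.snapshot("scene")["frame"][80:200,310:420,::-1];b=b["frame"][230:350,245:345,::-1]
cv2.imwrite("pics/j3.png",cv2.resize(np.hstack([a,b]),None,fx=3.8,fy=3.8,interpolation=cv2.INTER_CUBIC))
E
```

```text
[0.4815 0.2747 0.0744] [-9.19 -0.02  3.13] [0.06 2.49 0.  ]
[0.4815 0.2747 0.0744] [-9.62  0.6   2.69] [ 0.03  2.47 -0.04]
[0.4815 0.2747 0.0744] [-9.87 -0.35  3.15] [ 0.06  2.51 -0.01]
[0.4815 0.2748 0.0744] [-10.24   0.62   3.26] [ 0.06  2.51 -0.04]
```

View pics/j3.png

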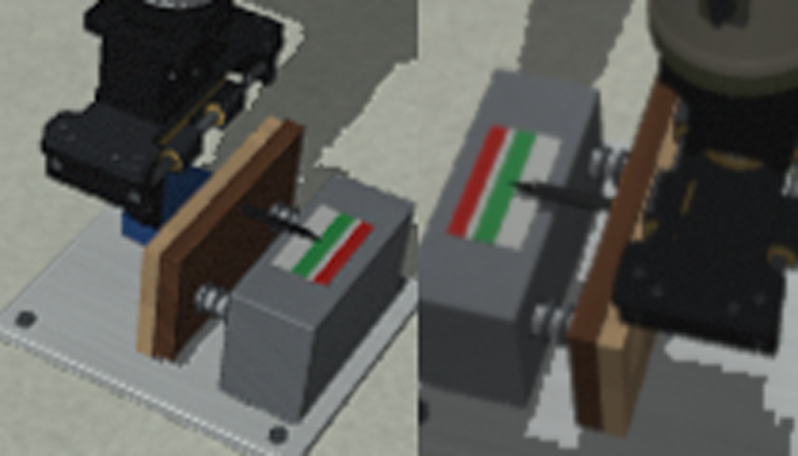

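The pointer tip is well inside the green in both views, at a steady 9.7 N or so. The panel is flush with the fence, so I'm handing in.

```bash
python3 -c "
from station import finish_job
print(finish_job())"
```

```text
the job is handed in; nothing more can be done
None
```

The job is handed in with the panel still gripped and pressed flat on the fence at a steady 10 N or so, the pointer in the green, and the jar, mug and screwdriver untouched; `finish_job()` gave no verdict.

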